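# Show a visitor the way on the talking tactile floor plan

## Robot

A 6-joint arm with a two-finger parallel gripper is mounted at the origin on the work surface. World frame = base frame: x ahead of the robot, y to its left, z up, the work surface at z = 0. Lengths are in m, angles in rad, forces in N, time in s.
With the tool pointing down it reaches from about 0.375 to 0.825 m from the base axis. Payload 5.5 kg.
Tool frame: the origin (TCP) lies at the very end of the fingers, on their centre line; the grasp point (between the pads) lies 19 mm behind it; z points along the fingers, y is the line along which they close (so a half turn about z gives the same grasp; the last joint's range is limited). The gripper opens to 85 mm and grips with 20 to 120 N. Pads are 22 mm wide; open, the fingers measure 114 mm over their backs; the gripper's body (76 mm by 85 mm) begins 54 mm behind the grasp point. The pads swing forward as they close: fully open they stand 13 mm farther back than shut.
Start: joints at [0, 0.314, -0.047, 1.21, 0, 1.571], TCP at [0.6, -0, 0.231] pointing down, gripper open.
Joint ranges: [-2.67, 2.67], [-0.69, 1.73], [-1.03, 1.25], [-2.08, 2.16], [-1.42, 1.45], [-3.14, 3.14]. Speed limits (rad/s): [2.39, 2.39, 3.01, 3.14, 3.14, 3.14].

## Interface

Orientations are given as a unit quaternion [x, y, z, w].
In Python, from bench import read_state, cams, close_job gives the robot as it stands.
- The arm moves only by the tool drive_tool, never from a script. Its argument "increments" is a list of rows, each a list of 5 numbers: the shift along the tool's x, y, z in units of 1 m (1.0 is 1 m), then the turn about the tool's z in units of 2 rad (1.0 is 2 rad), then the finger opening in mm, from 0 to 85.4. A call has 1 to 20 rows; each row shifts and turns the commanded pose from where the row before left it, along the tool's axes as they then stand; what a row does not reach is not made up. A row lasts 1/10 s, in which the tool goes at most 50 mm and 8.59 degrees, less where a joint would pass 70% of its speed; a pose out of reach is approached as far as the arm can. A call with a number of a shift or a turn outside -1 to 1 is refused whole. A call with a gripper value outside its range is refused whole. The fingers move at their own pace and stop on an object; "newtons" is the grip in N (left out, the last holds). Time passes only in rows, so rows that do not move let the fingers close. It gives the time, the measured TCP pose, the force, the opening and the grip force at its end, in the units of the state.
- read_state(): the state, without advancing time (a new reading comes with each control period).
- cams.get_image(name): name is "scene" or "side" or "wrist"; returns a dict with "frame" (384x512x3 uint8, red, green, blue), "fx", "fy", "cx", "cy" (pixels), "R" (3x3) and "t" (3): a world point X has camera coordinates R X + t. Camera axes: x right, y down, z forward; pixel columns grow to the right and rows downward; lengths in m; the calibration is good to about 2 mm. A picture is of the moment at which its call begins. There is no depth.
- close_job(): hands the job in; it is judged then, once.
The state is a dict: "clock": time; "q": joint angles; "qvel": joint speeds; "effort": joint torques, N m; "tcp_pos": TCP position; "tool_rot": TCP orientation; "contact_force": force on the tool from outside, world axes, zero at the start; "moment": the same for the moment, N m; "grip_width": finger opening in m; "grip_force": force on a finger pad.
Only numpy, scipy, OpenCV 4.12 (cv2) and the standard library are available. Lean on these libraries where they do the work, as an engineer would, in place of code of your own. Each camera call takes 0.05 s, during which the arm holds its last target. There are 200 camera calls.

## Task

On the talking tactile floor plan, show the visitor the way to the room where the tall skittle magnet stands: with the fingers shut and pointing down, start with the fingertips at the you-are-here key (the small dome) and follow the black raised line, touching it lightly or staying less than a centimetre above it, to the round touch key that ends the line in that room. Finish there, with the fingertips still resting gently on that key. Do not point at another room's key, do not press hard, and leave the magnets, the stamp and everything else on the counter where they are.

Things in the scene. Friction and masses are not known exactly. Their poses are not given: they have to be found in the camera images.
- plan: Talking tactile floor plan fixed level on the counter, turned up to 0.25 rad: oak base 345 x 468 x 12 mm and white sheet 297 x 420 mm, top 18 mm above the counter. Origin: centre of the base's underside; x from the lobby to the far side, y left, z up. Grey raised walls 2 mm high with door gaps; one rigid black half-round guide line 9 mm wide, 2.5 mm proud (top 20.5 mm above the counter), points give its corners
- here: you-are-here key in the lobby, start of the line, at x = -92 mm, y = 0 of the plan: a small black dome 24 mm in diameter, 6 mm proud (24 mm above the counter); a soft spring key that gives 4 mm and takes 8 N fully down. Origin: its middle, at the sheet's level (18 mm above the counter). From here the line runs straight in +x to the crossing
- crossing (a point): top of the line at the plan's centre (x = 0, y = 0), where it parts into two straight arms along the corridor, left (+y) and right (-y)
- left_turn (a point): top of the line at the end of its left (+y) arm, at x = 0, y = 105 mm of the plan; here it tees into two straight branches, in +x through a door into the far left room and in -x into the near left room, each ending in a round touch key
- right_turn (a point): top of the line at the end of its right (-y) arm, at x = 0, y = -105 mm of the plan; here it tees into two straight branches, in +x through a door into the far right room and in -x into the near right room, each ending in a round touch key
- pad_far_left: touch key ending the line in the far left room (+x, +y side of the plan), at x = 75, y = 105 mm of the plan: flat black dome 36 mm in diameter, 5 mm proud (top 23 mm above the counter), on a soft spring: gives 4 mm, 8 N fully down. Origin: its middle, at the sheet's level (18 mm above the counter)
- pad_far_right: touch key ending the line in the far right room (+x, -y side of the plan), at x = 75, y = -105 mm of the plan: flat black dome 36 mm in diameter, 5 mm proud (top 23 mm above the counter), on a soft spring: gives 4 mm, 8 N fully down. Origin: its middle, at the sheet's level (18 mm above the counter)
- pad_near_left: touch key ending the line in the near left room (-x, +y side of the plan), at x = -75, y = 105 mm of the plan: flat black dome 36 mm in diameter, 5 mm proud (top 23 mm above the counter), on a soft spring: gives 4 mm, 8 N fully down. Origin: its middle, at the sheet's level (18 mm above the counter)
- pad_near_right: touch key ending the line in the near right room (-x, -y side of the plan), at x = -75, y = -105 mm of the plan: flat black dome 36 mm in diameter, 5 mm proud (top 23 mm above the counter), on a soft spring: gives 4 mm, 8 N fully down. Origin: its middle, at the sheet's level (18 mm above the counter)
- skittle: tall skittle-shaped dark steel magnet, 22 mm in diameter, 36 mm high, with a waist and a round head; it stands loose on the sheet in the visitor's room, about 66 mm outward from that room's touch key, between the key and the outer wall at the plan's left or right edge. Origin: centre of its underside
- disc0: flat dark steel disc magnet, 32 mm in diameter, 8 mm high, loose on the sheet in one of the three other rooms (room taken), also about 66 mm outward from its touch key. Origin: centre of its underside
- disc1: flat dark steel disc magnet, 32 mm in diameter, 8 mm high, loose on the sheet in one of the three other rooms (room taken), also about 66 mm outward from its touch key. Origin: centre of its underside
- disc2: flat dark steel disc magnet, 32 mm in diameter, 8 mm high, loose on the sheet in one of the three other rooms (room taken), also about 66 mm outward from its touch key. Origin: centre of its underside
- stamp: wooden-handled rubber stamp, 30 x 46 mm, 54 mm high, standing loose on the sheet about 62 mm beyond the crossing (+x), between the far rooms. Origin: centre of its underside
- mug: white ceramic mug, 80 mm wide, 92 mm high, on the counter left of the plan; loose, to be left alone. Origin: centre of its underside
- stapler: black stapler, 150 x 38 x 63 mm, right of the plan; loose, to be left alone. Origin: centre of its underside
- bell: counter bell, 84 mm in diameter, 61 mm high, right of the plan; loose, to be left alone. Origin: centre of its underside
- tape: tape dispenser, 60 x 130 x 92 mm, left of the plan; loose, to be left alone. Origin: centre of its underside
- calculator: desk calculator, 150 x 95 x 17 mm, left of the plan, nearer the robot; loose, to be left alone. Origin: centre of its underside
- cards: clear box of visiting cards, 95 x 60 x 30 mm, right of the plan, nearer the robot; loose, to be left alone. Origin: centre of its underside

How it is judged:
By the outcome, as a careful person would: the job done as asked, in the order asked, and still so for the second after the job is handed in, while the arm keeps its last pose, push and grip.
It also fails if it takes over 45 s, if anything falls off the work surface, if the arm or the gripper's body presses on something with over 40 N, if the wrist force passes 120 N, or if a joint passes its speed limit or range.

## Working session

There is one attempt and no reset: what is moved stays moved. The work goes in short steps, Python scripts to look and compute and a tool call to move; the robot and the scene stay as the last step left them, time stands still between calls to the robot, and variables do not carry over. Pictures are saved under pics/ and viewed, at most 10 in all, crops included, and the job is handed in when it is done.

Besides the shell and the picture viewer there is one more tool, called after "Request:" as name([rows], argument=value, ...), one row to a line, values as JSON. drive_tool: Moves the arm, as the interface text tells. Shifts and turns lie within -1 to 1; 1 stands for 1 m of shift or 2 rad of turn. Its arguments: {"type":"object","properties":{"increments":{"type":"array","items":{"type":"array","items":{"type":"number"}}},"newtons":{"type":"number"}},"required":["increments"]}

```bash
mkdir -p pics
python3 - <<'E'
from bench import read_state, cams
import cv2,numpy as np
s=read_state();print(s['clock'],s['tcp_pos'],s['tool_rot'],s['contact_force'],s['grip_width'])
for n in("scene","wrist"):
    d=cams.get_image(n);cv2.imwrite(f"pics/{n}0.png",d["frame"][:,:,::-1]);print(n,d['fx'],d['cx'],d['cy'],np.round(d['R'],3).tolist(),np.round(d['t'],3))
    np.savez(f"{n}0.npz",**d)
E
```

```text
0.0 [5.99419945e-01 1.08164960e-05 2.30442395e-01] [ 7.07094952e-01  7.07118097e-01 -6.02910421e-04 -6.01512697e-04] [-0.35424126  0.17968159 -0.4894283 ] 0.08545026874936201
scene 384.17859571105635 256.4395098204202 194.08089190702094 [[-0.379, 0.925, 0.015], [0.669, 0.286, -0.686], [-0.639, -0.25, -0.727]] [ 0.187 -0.321  1.526]
wrist 302.5184478574932 257.68522477983805 189.84558108001667 [[1.0, 0.001, -0.001], [0.001, -0.951, 0.308], [-0.001, -0.308, -0.951]] [-0.599 -0.041  0.379]
```

View pics/scene0.png

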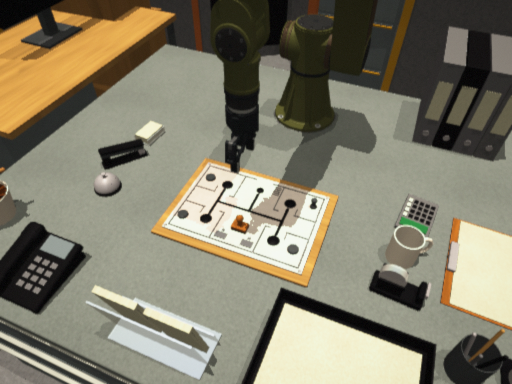

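View pics/wrist0.png

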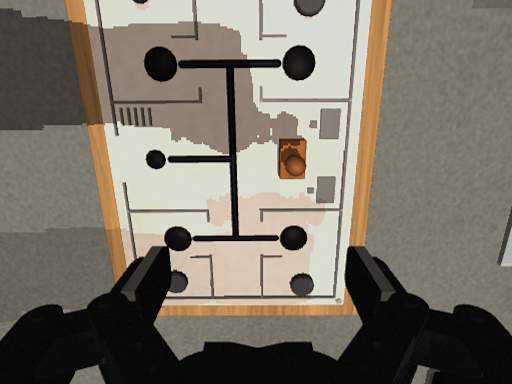

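The wrist view shows here at (156,159), and pads at (160,64), (299,62), (178,238) and (293,237). The scene view shows a tall magnet at (313,203), beside the near-left pad (290,204). I'll measure the keys and enlarge the magnets.

```bash
cat > h.py <<'E'
import numpy as np,cv2
P=np.array([[-92,0],[-75,105],[75,105],[-75,-105],[75,-105]])/1000.
def ray(d,u,v,z):
    r=d['R'].T@np.array([(u-d['cx'])/d['fx'],(v-d['cy'])/d['fy'],1]);c=-d['R'].T@d['t'];return (c+r*(z-c[2])/r[2])[:2]
def blobs(d,seeds,k=9,thr=70):
    m=(d['frame'].max(2)<thr).astype(np.uint8);m=cv2.morphologyEx(m,cv2.MORPH_OPEN,cv2.getStructuringElement(cv2.MORPH_ELLIPSE,(k,k)))
    n,l,s,c=cv2.connectedComponentsWithStats(m)
    out=[]
    for q in seeds:
        i=1+np.argmin(np.hypot(*(c[1:]-q).T)); out.append(c[i]);print(q,c[i].round(1),s[i])
    return np.array(out)
def fit(A,B):
    a=A.mean(0);b=B.mean(0);x=A-a;y=B-b
    th=np.arctan2((x[:,0]*y[:,1]-x[:,1]*y[:,0]).sum(),(x*y).sum());R=np.array([[np.cos(th),-np.sin(th)],[np.sin(th),np.cos(th)]])
    t=b-R@a;print('th',th,'t',t,'res mm',((A@R.T+t-B)*1000).round(1).tolist());return th,R,t
E
python3 - <<'E'
from h import *
d=dict(np.load('wrist0.npz'))
c=blobs(d,[(156,159),(160,64),(299,62),(178,238),(293,237)],13)
B=np.array([ray(d,*p,.0205) for p in c]);print(B)
th,R,t=fit(P,B)
for n,p in dict(here=(-.092,0),cross=(0,0),lt=(0,.105),nl=(-.075,.105)).items(): print(n,R@p+t)
s=dict(np.load('scene0.npz'));print('skittle base scene',R.T@(ray(s,313,208,.018)-t))
f=cv2.imread('pics/scene0.png')[150:290,150:350];cv2.imwrite('pics/crop.png',cv2.resize(f,None,fx=4,fy=4,interpolation=cv2.INTER_CUBIC))
E
```

```text
(156, 159) [155.3 159.1] [147 150  18  19 270]
(160, 64) [160.   63.7] [144  47  33  35 894]
(299, 62) [298.5  62.5] [283  46  32  34 857]
(178, 238) [177.5 238.3] [165 227  26  24 499]
(293, 237) [293.  237.5] [280 226  27  24 499]
[[ 0.47738688  0.00248798]
 [ 0.49336672  0.10717604]
 [ 0.64271083  0.10842038]
 [ 0.49526985 -0.10163647]
 [ 0.64439892 -0.10030047]]
th 0.008755031801746692 t [0.56902594 0.00339058] res mm [[-0.4, 0.1], [-0.3, 0.6], [0.4, 0.6], [-0.3, -0.6], [0.5, -0.6]]
here [0.47702946 0.00258513]
cross [0.56902594 0.00339058]
lt [0.56810667 0.10838656]
nl [0.49310954 0.10772994]
skittle base scene [-0.08386381  0.17722992]
```

View pics/crop.png

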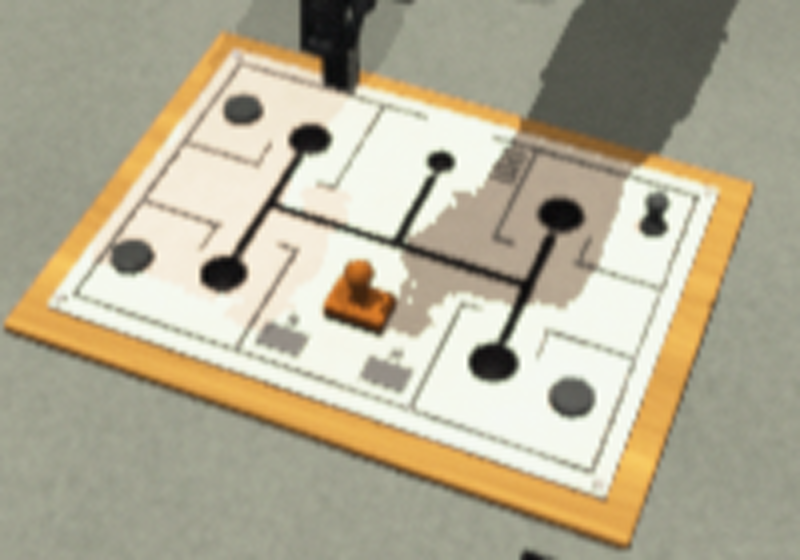

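The skittle (crop at (655,213)) stands in the near-left room; the other three magnets are flat discs. The plan fit leaves under 1 mm of residual. Next I go above the you-are-here key and shut the fingers.

Request:
drive_tool([
  [0,-0.01,0.01,0,0],
  [0.0026,-0.0224,0.03,0,0],
  [0,-0.03,0.04,0,0],
  [0,-0.03,0.04,0,0],
  [0,-0.02,0.03,0,0],
  [0,-0.01,0.015,0,0],
  [0,0,0,0,0],
  [0,0,0,0,0],
  [0,0,0,0,0],
  [0,0,0,0,0],
], newtons=20)

```text
clock: 1.1
tcp_pos: [0.4796, 0.0026, 0.0675]
tool_rot: [0.707, 0.707, 0.001, 0.001]
contact_force: [-0.3, 0.6, -0.8]
grip_width: 0.0002
grip_force: 0.0
```

Run:
```python
from bench import read_state, cams
from h import *
s=read_state();print(s['clock'],s['tcp_pos'],s['tool_rot'],s['contact_force'],s['grip_width'])
for n in ('wrist','side'):
    d=cams.get_image(n);np.savez(n+'1.npz',**d);f=d['frame'][:,:,::-1].copy()
    for p in ([*s['tcp_pos']],[.477,.0026,.024]):
        c=d['R']@p+d['t'];u=(d['fx']*c[0]/c[2]+d['cx'],d['fy']*c[1]/c[2]+d['cy']);print(n,u)
    cv2.imwrite(f'pics/{n}1.png',f)
```

```text
1.1 [0.47955464 0.0025751  0.06752161] [0.70712686 0.70708536 0.00097057 0.00097555] [-0.32036442  0.56148213 -0.76738042] 0.00019486886510980338
wrist (np.float64(258.4851132156287), np.float64(248.1224175047024))
wrist (np.float64(254.2658818987254), np.float64(215.8819386602234))
side (np.float64(236.8569957880502), np.float64(198.5063966943238))
side (np.float64(236.35767181762083), np.float64(208.84082181284694))
```

View pics/wrist1.png

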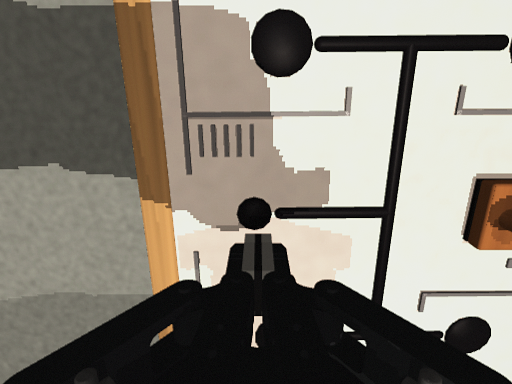

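View pics/side1.png

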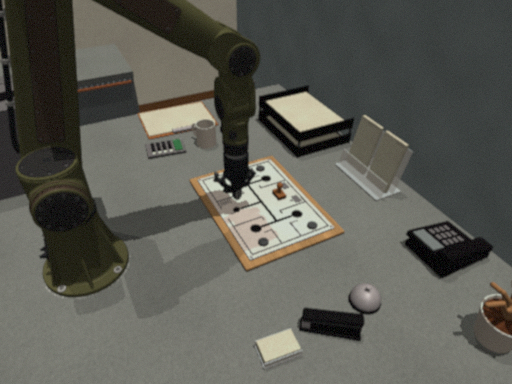

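Wrist view: dome at (254,213), the line beyond it, near-left pad at (282,42), fingers shut just behind the dome. I'll refine from here.

Run:
```python
from h import *
d=dict(np.load('wrist1.npz'))
c=blobs(d,[(254,213),(282,42)],23)
B=np.array([ray(d,*p,.0205) for p in c]);print(B)
th,R,t=fit(P[:2],B)
for n,p in dict(here=(-.092,0),cross=(0,0),lt=(0,.105),nl=(-.075,.105)).items(): print(n,R@p+t)
for u in ((330,213),(360,212.5),(400,150),(405,100),(340,43.5),(370,43)): print(u,'plan',(R.T@(ray(d,*u,.0195)-t)).round(4))
```

```text
(254, 213) [253.7 213. ] [238 197  33  33 829]
(282, 42) [281.4  42.7] [ 252   10   60   67 3201]
[[0.47662679 0.00322559]
 [0.49268867 0.10750815]]
th 0.007690168017809803 t [0.56855899 0.00351055] res mm [[-0.1, -0.4], [0.1, 0.4]]
here [0.47656171 0.00280306]
cross [0.56855899 0.00351055]
lt [0.56775153 0.10850744]
nl [0.49275375 0.10793069]
(330, 213) plan [-0.0402 -0.0004]
(360, 212.5) plan [-0.0199 -0.0002]
(400, 150) plan [0.0014 0.0423]
(405, 100) plan [0.0002 0.0728]
(340, 43.5) plan [-0.0414  0.1041]
(370, 43) plan [-0.0243  0.1042]
```

Request:
drive_tool([
  [0,-0.003,0.01,0,0],
  [0,0,0.015,0,0],
  [0,0,0.01,0,0],
  [0,0,0.004,0,0],
  [0,0,0,0,0],
  [0,0,0,0,0],
])

```text
clock: 1.8
tcp_pos: [0.4747, 0.0026, 0.0274]
tool_rot: [0.707, 0.707, 0.0, 0.0]
contact_force: [0.0, 0.2, -1.4]
grip_width: -0.0
grip_force: 0.0
```

Request:
drive_tool([
  [0,0.002,0.002,0,0],
  [0,0,0.001,0,0],
  [0,0,0.001,0,0],
  [0,0,0,0,0],
  [0,0,0,0,0],
])

```text
clock: 2.3
tcp_pos: [0.477, 0.0026, 0.0235]
tool_rot: [0.707, 0.707, 0.0, 0.0]
contact_force: [1.3, 0.3, 0.9]
grip_width: 0.0005
grip_force: 0.4
```

Request:
drive_tool([
  [0,0,-0.0015,0,0],
  [0,0.004,0,0,0],
  [0,0.008,0,0,0],
  [0,0.01,0,0,0],
  [0.0005,0.01,0,0,0],
  [0,0.01,0,0,0],
  [0,0.01,0,0,0],
  [0,0,0,0,0],
  [0,0,0,0,0],
])

```text
clock: 3.2
tcp_pos: [0.5285, 0.0031, 0.0246]
tool_rot: [0.707, 0.707, -0.0, -0.0]
contact_force: [-0.3, 0.8, 0.1]
grip_width: -0.0
grip_force: 0.0
```

Request:
drive_tool([
  [0,0.006,0.0005,0,0],
  [0,0.01,0,0,0],
  [0.0004,0.01,0,0,0],
  [0,0.009,0,0,0],
  [0,0.005,0,0,0],
  [0,0,0,0,0],
  [0,0,0,0,0],
])

```text
clock: 3.9
tcp_pos: [0.5683, 0.0035, 0.0241]
tool_rot: [0.707, 0.707, -0.0, -0.0]
contact_force: [-0.1, 0.4, 0.3]
grip_width: -0.0
grip_force: 0.0
```

Now along the left arm.

Request:
drive_tool([
  [0.005,0,0,0,0],
  [0.01,0,0,0,0],
  [0.01,0,0,0,0],
  [0.01,-0.0003,0,0,0],
  [0.01,0,0,0,0],
  [0.008,0,0,0,0],
  [0,0,0,0,0],
  [0,0,0,0,0],
])

```text
clock: 4.7
tcp_pos: [0.5683, 0.0567, 0.0243]
tool_rot: [0.707, 0.707, -0.0, 0.0]
contact_force: [-0.5, -0.4, 0.5]
grip_width: 0.0004
grip_force: 0.0
```

Request:
drive_tool([
  [0.005,0,0,0,0],
  [0.01,0,0,0,0],
  [0.01,-0.0003,0,0,0],
  [0.01,0,0,0,0],
  [0.01,0,0,0,0],
  [0.007,0,0,0,0],
  [0,0,0,0,0],
  [0,0,0,0,0],
])

```text
clock: 5.5
tcp_pos: [0.5679, 0.1087, 0.0242]
tool_rot: [0.707, 0.707, -0.0, 0.0]
contact_force: [0.9, 0.2, -0.3]
grip_width: -0.0001
grip_force: 0.0
```

Run:
```python
from bench import read_state, cams
from h import *
s=read_state();print(s['tcp_pos'])
d=cams.get_image('wrist');cv2.imwrite('pics/wrist2.png',d['frame'][:,:,::-1])
for p in ([*s['tcp_pos']],[.5679,.1085,.0205],[.4929,.1079,.023]):
    c=d['R']@p+d['t'];print((d['fx']*c[0]/c[2]+d['cx'],d['fy']*c[1]/c[2]+d['cy']))
```

```text
[0.56793159 0.10865168 0.02424467]
(np.float64(258.4694527004224), np.float64(248.074869044601))
(np.float64(258.39056718441554), np.float64(244.91163947623411))
(np.float64(117.34397399209664), np.float64(248.07923320908924))
```

View pics/wrist2.png

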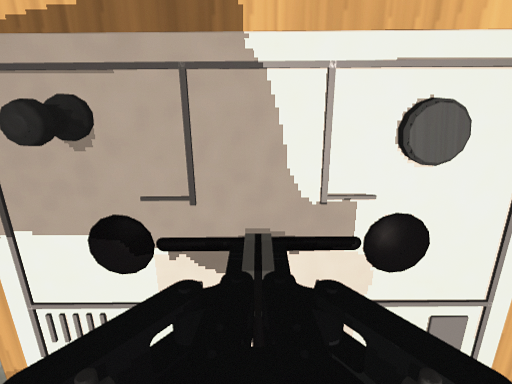

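The fingertips are over the left turn: line at row 244, near-left pad at (121,244), and the skittle at (50,118), well clear. On to the pad.

Request:
drive_tool([
  [0,-0.005,-0.001,0,0],
  [0,-0.01,0,0,0],
  [0,-0.01,0,0,0],
  [0,-0.01,0,0,0],
  [0,-0.01,0,0,0],
  [0,-0.01,0,0,0],
  [0,-0.01,0,0,0],
  [0,-0.006,0,0,0],
  [0,-0.003,0,0,0],
  [0,0,0,0,0],
  [0,0,0,0,0],
])

```text
clock: 6.65
tcp_pos: [0.4945, 0.1086, 0.0255]
tool_rot: [0.707, 0.707, 0.0, 0.0]
contact_force: [1.0, 0.3, -0.5]
grip_width: -0.0002
grip_force: 0.0
```

Request:
drive_tool([
  [0,-0.0005,0.001,0,0],
  [0,0,0.001,0,0],
  [0,0,0.001,0,0],
  [0,0,0.0005,0,0],
  [0,0,0,0,0],
  [0,0,0,0,0],
  [0,0,0,0,0],
])

```text
clock: 7.35
tcp_pos: [0.4937, 0.1085, 0.0219]
tool_rot: [0.707, 0.707, 0.0, 0.0]
contact_force: [0.7, 0.2, 1.8]
grip_width: -0.0
grip_force: 1.0
```

Run:
```python
from bench import read_state, cams, close_job
import cv2
f=cams.get_image('scene')['frame'][:,:,::-1][140:290,140:350]
s=read_state();print(s['tcp_pos'],s['contact_force'])
cv2.imwrite('pics/end.png',cv2.resize(f,None,fx=3,fy=3))
```

```text
[0.49373014 0.10848974 0.02192693] [0.79709114 0.50025453 2.28046072]
```

View pics/end.png

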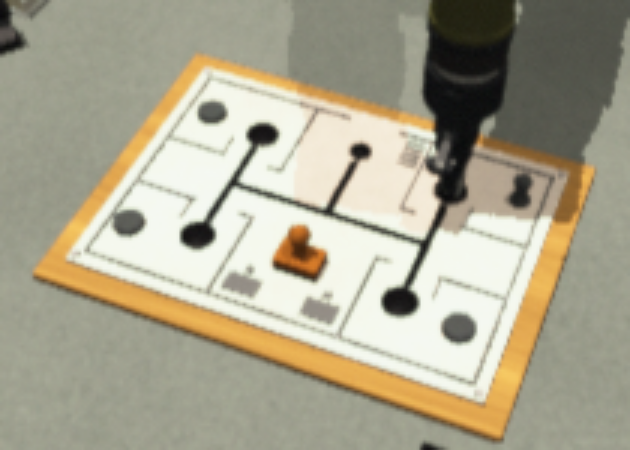

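The fingertips rest on the near-left key (450,190). The skittle (520,190), the discs and the stamp are all still standing where they were.

```bash
python3 -c "
from bench import close_job
print(close_job())"
```

```text
the job is handed in; nothing more can be done
None
```

I followed the line from the you-are-here key, via the crossing and left turn, to the near-left room's touch key (the skittle's room); the job is handed in with the shut fingertips resting there at about 2 N and nothing on the plan moved.

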